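Hardness check on nested caps

TASK

One moulded cap alone is too thin to test, so nest the loose cap fully and concentrically over the cap that already sits on the steel anvil. Then lift the hand gauge out of its stand and, holding it upright, press its sprung tip gently onto the ringed spot on top of the upper cap until the tip is pushed in about halfway, never ramming it, and finish while still holding it there, the gripper touching only the gauge. Leave the vials and the lens where they stand.

Things in the scene. Friction and masses are not known exactly. Their poses are not given: they have to be found in the camera images.
- anvil: steel disc of diameter 84 mm, 10 mm thick, fixed to the bench, with a round plug (diameter 48 mm, 22 mm tall) on it that supports the crown of the cap sitting there. Origin: centre of its underside, on the bench; z up.
- cap_lower: grey plastic stepped cap, loose, open side down, seated on the anvil (lower edge 10 mm above the bench). 36 mm tall: upper 14 mm a solid straight crown, diameter 48 mm; below a step the 22 mm tall hollow skirt flares from 54.6 to 65 mm outside (inside 50 at its ceiling to 60 mm at the mouth), so a second cap fits over it with 1 mm radial play. Origin: centre of its lower edge; z up.
- cap_loose: second cap, same shape and size as cap_lower, standing open side down alone on the bench, 50 g nominal. Origin: centre of its lower edge; z up through the crown. Pinch the crown (48 mm wide, 22 to 36 mm above the origin). Fully nested, its cavity ceiling rests on the lower cap's crown and it stands 14 mm higher than the lower cap.
- cap_loose_spot (a point): the marked spot on the loose cap: centre of the thin dark ring (diameter 12 mm) drawn on top of its crown, 36 mm above the cap's lower edge and 9 mm from its axis, towards the cap's own +x. Axes as the cap's.
- gauge_stand: fixed aluminium stand, 75 x 80 mm (x, y), whose top plate (62 x 74 mm) lies 48 mm above the bench with a 25 mm hole in its middle. Origin: centre of its underside on the bench; turned by up to half a radian.
- gauge: loose hand gauge in the stand, 160 g nominal: grey box body 26 (x) x 40 (y) x 50 mm tall, black display on its -x face; below it a neck of diameter 18 mm, 24 mm long, then the sprung tip, 14 mm more. Origin: centre of the box's underside, resting on the stand's plate 48 mm above the bench; z up; heading as the stand's. Grip the box across either pair of sides; lift over 40 mm to clear the stand.
- tip_point (a point): end of the gauge's sprung steel tip (diameter 3 mm at the end, 6 mm above it), on the gauge's z axis, 38 mm below its origin while not pressed; axes as the gauge's.
- gauge_tip (a joint): travel of the sprung tip into the neck, m: 0 = fully out, 0.010 = fully in. The spring pushes with about 1 N when fully out, 3.5 N halfway, 6 N fully in.
- tilt_instrument: fixed bench instrument, 0.88 m tall, behind and to the left of the work, 380 x 1066 mm (x, y), origin centre of its underside. The part nearest the robot is a black knob, 152 to 179 mm in front of the origin (towards the robot) and 56 to 119 mm to its right, 221 to 283 mm up: keep arm and gripper clear of it, also on the way from the start.
- vial_a: bystander: glass vial with cap, diameter 22 mm, 50 mm tall; origin centre of its base. Leave alone.
- vial_b: bystander: a second glass vial of the same size; origin centre of its base. Leave alone.
- lens: bystander: black spare lens standing upright, diameter 35 mm, 50 mm tall; origin centre of its base. Leave alone.
There are look-alikes about, which are no part of the job. Leave any turquoise look-alike of the anvil alone.

How it is judged:
On the way, in this order (a step that is already met when the one before it is completed fails the run):
1. the loose cap is fully nested over the cap on the anvil and let go (horizontal distance between cap_loose and cap_lower below 0.003 m and z of cap_loose in the frame of cap_lower between 0.0115 and 0.0165 m and angle between each of cap_loose, cap_lower's own z axis and vertical below 0.08 rad and horizontal distance between cap_lower and anvil below 0.004 m and z of cap_lower in the frame of anvil below 0.013 m and contact force between the fingers and cap_loose below 0.05 N), for 0.2 s.
2. the gauge is lifted out of its stand, clear of it (z of gauge in the frame of gauge_stand above 0.07 m and contact force between gauge and gauge_stand below 0.05 N and contact force between the fingers and gauge above 0.5 N), for 0.1 s.
At the end, for the whole second after the job is handed in: Loose cap let go, nested on the seated lower cap (axes within 3 mm, 11.5-16.5 mm above it, level within 0.08 rad); gripper holds the gauge still, upright within 0.1 rad, tip within 6 mm of the spot, pushed in 2.5-7.8 mm, pressing 1-6 N on the cap; vials and lens within 30 mm of their starts (all of step 1 and distance between tip_point and cap_loose_spot below 0.006 m and angle between gauge's own z axis and vertical below 0.1 rad and value of joint gauge_tip between 0.0025 and 0.0078 m and contact force between gauge and cap_loose between 1 and 6 N and contact force between the fingers and gauge above 0.5 N and contact force between the arm and cap_loose below 0.05 N and contact force between gauge and gauge_stand below 0.05 N and linear speed of each of gauge, cap_loose below 0.02 m/s and not (distance of any of vial_a, vial_b, lens from where it was at the start of the episode above 0.03 m)); the arm keeps its last pose, push and grip.
It fails at once if the gauge is rammed onto a cap (over 15 N) (contact force between gauge and cap_loose above 15 N or contact force between gauge and cap_lower above 15 N).
It fails at once if a vial or the lens is displaced by more than 30 mm (distance of any of vial_a, vial_b, lens from where it was at the start of the episode above 0.03 m).
It also fails if it takes over 53 s, if anything falls off the work surface, if the arm or the gripper's body presses on something with over 40 N, if the wrist force passes 120 N, or if a joint passes its speed limit or range.

ROBOT

A 6-joint arm with a two-finger parallel gripper is mounted at the origin on a cart in front of the work surface, level with it; the furniture and walls round the work are solid. World frame = base frame: x ahead of the robot, y to its left, z up, the work surface at z = 0. Lengths are in m, angles in rad, forces in N, time in s.
With the tool pointing down it reaches from about 0.25 to 0.85 m from the base axis. Payload 12.5 kg.
Tool frame: the origin (TCP) lies midway between the tips of the shut fingers; the grasp point (between the pads) lies 19 mm behind it; z points along the fingers, y is the direction in which the jaws open and shut (so a half turn about z gives the same grasp; the last joint's range is limited). The gripper opens to 93 mm and grips with 3 to 60 N. Pads are 15 mm wide; open, the fingers measure 128 mm over their backs; the gripper's body (75 mm by 188 mm) begins 65 mm behind the grasp point.
Start: joints at [1.054, 0.351, 1.652, -0, 1.139, -0.085], TCP at [0.23, 0.5, 0.219] pointing down, gripper open.
Joint ranges: [-2.75, 2.75], [-0.79, 2.1], [0.01, 2.65], [-1.57, 4.71], [0.07, 3.14], [-2.87, 2.87]. Speed limits (rad/s): [2.22, 2.22, 2.79, 3.14, 3.14, 3.14].

INTERFACE

Orientations are given as [roll, pitch, yaw] about the fixed x, y, z axes, in that order (R = Rz(yaw) Ry(pitch) Rx(roll)).
In Python, from workcell import r gives the robot as it stands. The module is installed in compiled form; this text tells all that it offers.
- The arm moves only by the tool arm_command, never from a script. Its argument "series" is a list that holds one entry, the list of rows, each a list of 4 numbers: the shift along the world's x, y, z in m, then the turn about the world's z in degrees. A call has 1 to 12 rows; each row shifts and turns the commanded pose from where the row before left it; what a row does not reach is not made up. A row lasts 1/10 s, in which the tool goes at most 50 mm and 8.59 degrees, less where a joint would pass 70% of its speed; a pose out of reach is approached as far as the arm can. A call with a gripper value outside its range is refused whole. "grip" is the gripper command: -1 is fully open, 1 is shut, values between are in proportion, set as the call begins (left out, the last holds). The fingers move at their own pace and stop on an object; "force" is the grip in N (left out, the last holds). Time passes only in rows, so rows that do not move let the fingers close. It gives the time, the measured TCP pose, the force and the opening at its end, in the units of the state.
- r.observe(): the state, without advancing time (a new reading comes with each control period).
- r.capture(name): name is "side" or "top"; returns the picture (384x512x3 uint8, red, green, blue); there is no depth.
- r.get_calibration(name): a dict with "fov_y" (degrees; the focal length in pixels is half the picture's height over the tangent of half this angle, whatever the lens; pixels are square), "cx", "cy" (the principal point, pixels), "rvec" (rotation vector, rad) and "tvec" (3), from world to camera coordinates, as OpenCV has them. Camera axes: x right, y down, z forward; pixel columns grow to the right and rows downward; lengths in m; the calibration is good to about 2 mm. A picture is of the moment at which its call begins. get_calibration takes no time and is no camera call.
- r.close_job(): hands the job in, once; it reports no verdict.
Trained networks look in the newest picture that a camera, given by its name, has taken for a name from the list of things; names that differ only in an ending like _2 or _b are one class to them, and where a whole thing is asked for, a point or a joint stands for the part that bears it (a point fixed in the world has none). Each returns a list of dicts, best first, with "confidence" (0 to 1); they miss things now and then, are a little off and sometimes report something else, mostly with a low value. They report only what shows in the picture. A call takes as long as a camera call. They do not tell look-alikes from the thing itself.
- r.look_for(query, camera): "extent" ([left, top, right, bottom] in pixels, round what is visible of it).
- r.silhouettes(query, camera): "pixels" (384x512 bool, what is visible of it) and "extent" ([left, top, right, bottom] in pixels, round what is visible of it).
- r.mark_of(query, camera): "point" ([row, column] in pixels: a listed point, or the origin of a listed thing).
The state is a dict: "clock": time; "q": joint angles; "dq": joint speeds; "tau": joint torques, N m; "eef_pos": TCP position; "tool_rot": TCP orientation; "force": force on the tool from outside, world axes, zero at the start; "wrist_torque": the same for the moment, N m; "grip_width": finger opening in m.
Only numpy, scipy, OpenCV 4.12 (cv2) and the standard library are available. Lean on these libraries where they do the work, as an engineer would, in place of code of your own. Each camera call takes 0.05 s, during which the arm holds its last target.

## Working session

There is one attempt and no reset: what is moved stays moved. The work goes in short steps, Python scripts to look and compute and a tool call to move; the robot and the scene stay as the last step left them, time stands still between calls to the robot, and variables do not carry over. Pictures are saved under pics/ and viewed, and the job is handed in when it is done.

Besides the shell and the picture viewer there is one more tool, called after "Emit:" by a JSON object that holds its "api" and its "payload", one argument or row to a line. arm_command: Moves the arm, as the interface text tells. Its arguments: {"type":"object","properties":{"series":{"type":"array","items":{"type":"array","items":{"type":"array","items":{"type":"number"}}}},"grip":{"type":"number"},"force":{"type":"number"}},"required":["series"]}

```bash
mkdir -p pics; cat > h.py <<'E'
import numpy as np, cv2
from workcell import r
def save(img,n): cv2.imwrite('pics/'+n+'.png',img[:,:,::-1])
def cal(c):
    k=r.get_calibration(c); f=192/np.tan(np.radians(k['fov_y'])/2)
    K=np.array([[f,0,k['cx']],[0,f,k['cy']],[0,0,1]]); R=cv2.Rodrigues(np.array(k['rvec'],float))[0]
    return K,R,np.array(k['tvec'],float).ravel()
def ray(c,u,v):
    K,R,t=cal(c); d=R.T@np.linalg.inv(K)@np.array([u,v,1.]); return -R.T@t,d
def onz(c,u,v,z):
    o,d=ray(c,u,v); return o+d*(z-o[2])/d[2]
def proj(c,P):
    K,R,t=cal(c); P=np.atleast_2d(P); q=(K@(R@P.T+t[:,None])).T; return q[:,:2]/q[:,2:]
E
python3 - <<'E'
from h import *
for c in ['side','top']:
    save(r.capture(c),c+'0'); K,R,t=cal(c); print(c,K[0,0],K[:2,2],'pos',-R.T@t,'fwd',R[2])
    for q in ['anvil','cap_lower','cap_loose','cap_loose_spot','gauge_stand','gauge','tip_point','vial_a','lens']:
        print(q,[(np.round(d['point']).tolist(),round(d['confidence'],2)) for d in r.mark_of(q,c)][:4])
print(r.observe())
E
```

```text
side 386.53970174170547 [254.55977585 191.56024582] pos [ 0.12889163 -0.90716486  0.84441168] fwd [ 0.3281514   0.68843542 -0.64681785]
anvil [([302.0, 296.0], 0.72), ([190.0, 217.0], 0.46), ([169.0, 175.0], 0.17)]
cap_lower [([191.0, 217.0], 0.67)]
cap_loose [([271.0, 270.0], 0.94)]
cap_loose_spot [([259.0, 271.0], 0.89)]
gauge_stand [([229.0, 246.0], 0.64)]
gauge [([215.0, 245.0], 0.76)]
tip_point []
vial_a [([177.0, 180.0], 0.65), ([172.0, 176.0], 0.42)]
lens [([263.0, 333.0], 0.56), ([189.0, 216.0], 0.39)]
top 380.69700152277835 [253.76506097 193.82200142] pos [ 0.33401499 -0.0774635   1.17324628] fwd [ 0.16572792  0.00562777 -0.98615546]
anvil [([225.0, 221.0], 0.62)]
cap_lower [([221.0, 215.0], 0.63), ([218.0, 341.0], 0.35)]
cap_loose [([222.0, 337.0], 0.82), ([217.0, 339.0], 0.49)]
cap_loose_spot [([216.0, 339.0], 0.53)]
gauge_stand [([216.0, 280.0], 0.65)]
gauge [([214.0, 277.0], 0.47)]
tip_point []
vial_a [([252.0, 155.0], 0.47), ([252.0, 174.0], 0.44)]
lens [([167.0, 347.0], 0.47)]
{'clock': 1.0, 'q': array([ 1.05439924e+00,  3.50719267e-01,  1.65180008e+00,  2.02471171e-05,
        1.13910121e+00, -8.46215162e-02]), 'dq': array([ 0.00228259,  0.00137162, -0.00029235,  0.0002165 , -0.00084798,
       -0.00091043]), 'tau': array([ 2.72217672e-03, -4.97239816e+01, -2.85499710e+01,  7.00627849e-02,
        2.18534115e-02, -5.74428509e-05]), 'eef_pos': array([0.2301417 , 0.49951812, 0.21862197]), 'tool_rot': array([-3.14156640e+00, -2.06822313e-05,  2.70980861e+00]), 'force': array([ 0.13669067, -0.16832281, -0.18975548]), 'wrist_torque': array([-0.00436025,  0.0084294 , -0.00636082]), 'grip_width': 0.09286706793586327}
```

View pics/side0.png

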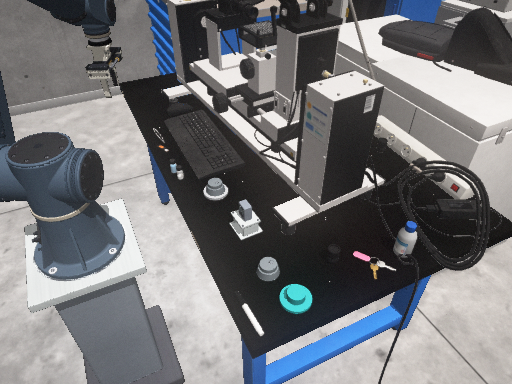

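View pics/top0.png

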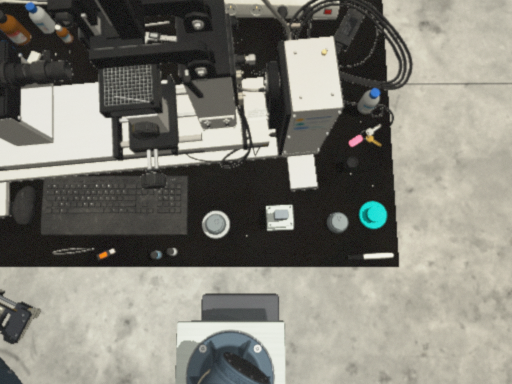

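```bash
python3 - <<'E'
import cv2
a=cv2.imread('pics/top0.png')[140:290,130:380]; cv2.imwrite('pics/tz.png',cv2.resize(a,None,fx=3.2,fy=3.2,interpolation=cv2.INTER_CUBIC))
a=cv2.imread('pics/side0.png')[150:320,150:370]; cv2.imwrite('pics/sz.png',cv2.resize(a,None,fx=3.5,fy=3.5,interpolation=cv2.INTER_CUBIC))
E
```

```text
(no output)
```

View pics/tz.png

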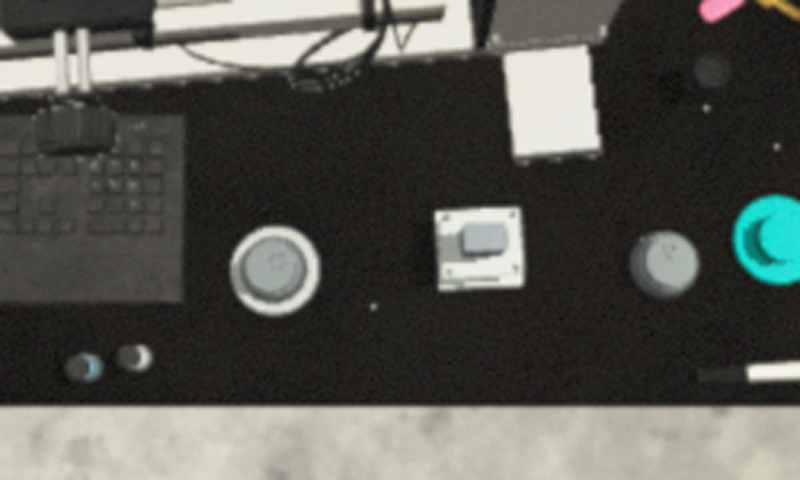

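View pics/sz.png

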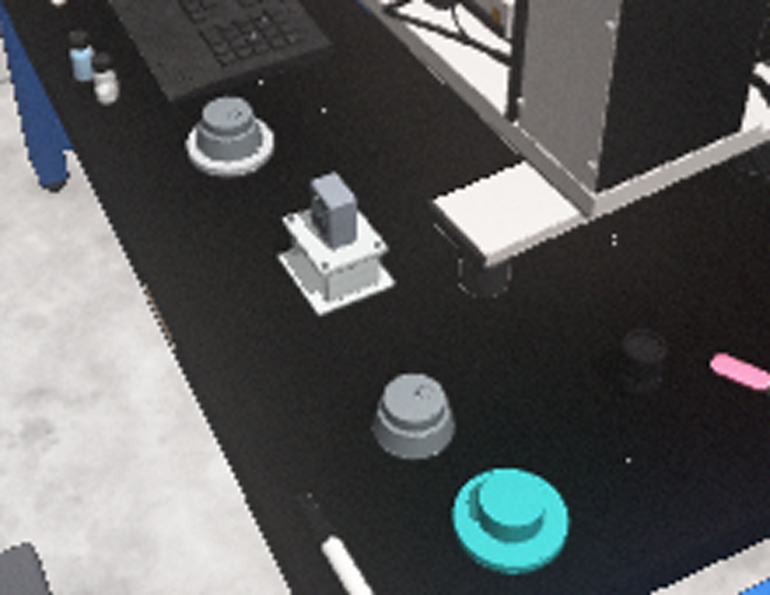

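```bash
cat >> h.py <<'E'
from scipy.optimize import minimize
def circ(x,y,z,rad,n=48):
    a=np.linspace(0,2*np.pi,n,endpoint=False); return np.c_[x+rad*np.cos(a),y+rad*np.sin(a),np.full(n,z)]
def capparts(x,y,z):
    return [np.r_[circ(x,y,z,.0325),circ(x,y,z+.022,.0273)],np.r_[circ(x,y,z+.022,.024),circ(x,y,z+.036,.024)]]
def anvparts(x,y): return [np.r_[circ(x,y,0,.042),circ(x,y,.010,.042)]]
def boxpts(x,y,yaw,sx,sy,z0,z1):
    c,s=np.cos(yaw),np.sin(yaw); return np.array([[x+c*a*sx/2-s*b*sy/2,y+s*a*sx/2+c*b*sy/2,z] for a in(-1,1) for b in(-1,1) for z in(z0,z1)])
S=8
def render(c,parts,win):
    l,t,w,h=win; m=np.zeros((h*S,w*S),np.uint8)
    for P in parts:
        p=(proj(c,P)-[l-.5,t-.5])*S-.5
        hull=cv2.convexHull(p.astype(np.float32)); cv2.fillConvexPoly(m,np.round(hull*16).astype(np.int32),255,shift=4)
    return cv2.resize(m,(w,h),interpolation=cv2.INTER_AREA)/255.
def fit(c,fun,p0,mask,scale):
    ys,xs=np.nonzero(mask); l,t=xs.min()-8,ys.min()-8; w,h=xs.max()-l+9,ys.max()-t+9
    m=mask[t:t+h,l:l+w].astype(float)
    sc=np.array(scale)
    f=lambda q:np.abs(render(c,fun(p0+q*sc),(l,t,w,h))-m).sum()
    s=minimize(f,np.zeros(len(p0)),method='Nelder-Mead',options=dict(initial_simplex=np.r_[[np.zeros(len(p0))],np.eye(len(p0))*1.0]))
    return p0+s.x*sc,s.fun,m.sum()
E
python3 - <<'E'
from h import *
for c in ['side','top']:
    r.capture(c)
    for q,z in [('cap_lower',.01),('cap_loose',0.),('anvil',0)]:
        for d in r.silhouettes(q,c)[:3]:
            if d['confidence']<.4: continue
            m=d['pixels']; ys,xs=np.nonzero(m); g=onz(c,xs.mean(),ys.mean(),z+.02)
            fun=(lambda p:capparts(p[0],p[1],z)) if q!='anvil' else (lambda p:anvparts(*p)+capparts(p[0],p[1],.01))
            p,e,a=fit(c,fun,g[:2],m,[.008,.008])
            print(c,q,round(d['confidence'],2),np.round(d['extent'],1),np.round(p,4),'err',round(e,1),a)
    for q in ['gauge','gauge_stand','vial_a','lens']:
        print(c,q,[(round(d['confidence'],2),np.round(d['extent'],1).tolist(),int(d['pixels'].sum())) for d in r.silhouettes(q,c)[:3]])
print(proj('top',[[.4,.0,0],[.4,.2,0],[.5,0,0]]))
E
```

```text
side cap_lower 0.75 [210.8 177.9 223.6 196.2] [0.4372 0.0487] err 18.8 281.0
side cap_loose 0.77 [257.7 255.8 282.7 281.2] [ 0.4437 -0.3255] err 27.1 456.0
side anvil 0.84 [279.  285.5 313.2 311.6] [ 0.4658 -0.4339] err 82.9 783.0
side gauge [(0.46, [237.2, 199.9, 249.6, 220.9], 221)]
side gauge_stand [(0.62, [229.8, 211.4, 262.7, 239.2], 534)]
side vial_a [(0.64, [177.7, 168.0, 181.4, 180.1], 81), (0.39, [170.8, 158.8, 176.2, 174.0], 80)]
side lens [(0.78, [324.7, 243.1, 341.8, 264.1], 240)]
top cap_lower 0.78 [201.6 212.9 226.3 232.3] [0.4388 0.0482] err 33.4 384.0
top cap_loose 0.82 [325.4 211.1 352.9 234. ] [ 0.4427 -0.327 ] err 18.0 339.0
top anvil 0.88 [359.4 197.2 387.1 226.4] [ 0.4659 -0.4346] err 26.9 596.0
top gauge [(0.54, [271.5, 205.5, 287.9, 221.9], 167)]
top gauge_stand [(0.94, [268.7, 207.1, 294.1, 228.1], 491), (0.46, [166.0, 249.9, 175.1, 254.6], 57)]
top vial_a [(0.56, [169.1, 249.0, 174.5, 254.2], 53)]
top lens [(0.47, [341.5, 158.7, 359.9, 170.3], 140)]
[[230.77460159 236.03416109]
 [165.6937541  236.15979645]
 [231.04520003 203.76034463]]
```

```bash
python3 - <<'E'
from h import *
def cc(m,u,v):
    n,l=cv2.connectedComponents(m.astype(np.uint8)); return l==l[int(v),int(u)]
for c in ['side','top']:
    g=cv2.cvtColor(cv2.imread(f'pics/{c}0.png'),cv2.COLOR_BGR2GRAY)
    for th in (45,60):
        for name,fun,p0 in [('loose',lambda p:capparts(p[0],p[1],0),(.443,-.326)),('anvil+cap',lambda p:anvparts(*p)+capparts(p[0],p[1],.01),(.438,.0485))]:
            u,v=proj(c,[*p0,.03])[0]; m=cc(g>th,u,v)
            p,e,a=fit(c,fun,np.array(p0),m,[.006,.006]); print(c,th,name,np.round(p,4),round(e,1),a)
        # stand+gauge
        p0=np.array([.44,-.15,0.]); u,v=proj(c,[*onz(c,*( (246,222) if c=='side' else (280,216)),.05)])[0]
        m=cc(g>th,u,v)
        def fs(p): return [boxpts(p[0],p[1],p[2],.062,.074,.045,.048),boxpts(p[0],p[1],p[2],.075,.080,0,.003),boxpts(p[0],p[1],p[2],.026,.040,.048,.098)]
        p0[:2]=onz(c,u,v,.04)[:2]
        if m.sum()<3000:
            for y0 in(-.3,0,.3):
                p0[2]=y0; p,e,a=fit(c,fs,p0,m,[.006,.006,.15]); print(c,th,'stand',np.round(p,4),round(e,1),a)
        else: print('big',m.sum())
E
```

```text
side 45 loose [ 0.4441 -0.3255] 22.6 472.0
side 45 anvil+cap [0.4372 0.0471] 23.8 455.0
side 45 stand [ 0.4593 -0.1483  0.0624] 68.6 872.0
side 45 stand [ 0.4597 -0.1486  0.0672] 68.8 872.0
side 45 stand [ 0.4597 -0.1486  0.0748] 69.1 872.0
side 60 loose [ 0.4439 -0.3252] 31.1 448.0
side 60 anvil+cap [0.4379 0.0475] 24.3 436.0
side 60 stand [ 0.4595 -0.1481  0.0372] 68.6 820.0
side 60 stand [ 0.4594 -0.1481  0.0457] 68.5 820.0
side 60 stand [ 0.4592 -0.1481  0.0423] 68.8 820.0
top 45 loose [ 0.4425 -0.3287] 31.6 385.0Traceback (most recent call last):
  File "<stdin>", line 9, in <module>
  File "h.py", line 34, in fit
    s=minimize(f,np.zeros(len(p0)),method='Nelder-Mead',options=dict(initial_simplex=np.r_[[np.zeros(len(p0))],np.eye(len(p0))*1.0]))
    res = _minimize_neldermead(fun, x0, args, callback, bounds=bounds,
                               **options)
    fxc = func(xc)
    fx = function(np.copy(x), *(wrapper_args + args))
  File "h.py", line 33, in <lambda>
    f=lambda q:np.abs(render(c,fun(p0+q*sc),(l,t,w,h))-m).sum()
                      ~~~~~~^^^^^^^^^^^^^^^^^^^^^^^^^^
  File "h.py", line 26, in render
    p=(proj(c,P)-[l-.5,t-.5])*S-.5
       ~~~~^^^^^
  File "h.py", line 13, in proj
    K,R,t=cal(c); P=np.atleast_2d(P); q=(K@(R@P.T+t[:,None])).T; return q[:,:2]/q[:,2:]
          ~~~^^^
  File "h.py", line 5, in cal
    k=r.get_calibration(c); f=192/np.tan(np.radians(k['fov_y'])/2)
ValueError: time passes only in moves, steps and waits
```

```bash
python3 - <<'E'
s=open('h.py').read()
s=s.replace("def cal(c):\n    k=r.get_calibration(c);","import functools,os,pickle\n@functools.lru_cache(None)\ndef cal(c):\n    fn='cal_'+c+'.pkl'\n    if not os.path.exists(fn): pickle.dump(r.get_calibration(c),open(fn,'wb'))\n    k=pickle.load(open(fn,'rb'));")
s=s.replace("    f=192/np","    f=192/np")
open('h.py','w').write(s)
E
sed -n 1,15p h.py
cat > m.py <<'E'
from h import *
def cc(m,u,v):
    n,l=cv2.connectedComponents(m.astype(np.uint8)); return l==l[int(round(v)),int(round(u))]
E
python3 - <<'E'
from m import *
r.capture('side'); r.capture('top'); cal('side')
c='top'
g=cv2.cvtColor(cv2.imread(f'pics/{c}0.png'),cv2.COLOR_BGR2GRAY)
for th in (45,60,80):
    for name,fun,p0 in [('loose',lambda p:capparts(p[0],p[1],0),(.443,-.326)),('anvil+cap',lambda p:anvparts(*p)+capparts(p[0],p[1],.01),(.438,.0485)),('anvdisc',lambda p:anvparts(*p)+capparts(p[0],p[1],.01),(.438,.0485))]:
        u,v=proj(c,[*p0,.03])[0]; m=cc(g>th,u,v); print(m.sum())
        if m.sum()>3000: continue
        p,e,a=fit(c,fun,np.array(p0),m,[.006,.006]); print(c,th,name,np.round(p,4),round(e,1),a)
    m=cc(g>th,280,216)
    def fs(p): return [boxpts(p[0],p[1],p[2],.062,.074,.045,.048),boxpts(p[0],p[1],p[2],.075,.080,0,.003),boxpts(p[0],p[1],p[2],.026,.040,.048,.098)]
    p0=np.array([.459,-.148,0.])
    if m.sum()<3000:
        p,e,a=fit(c,fs,p0,m,[.006,.006,.15]); print(c,th,'stand',np.round(p,4),round(e,1),a)
print(g[210:235,204:230:1][::3])
E
```

```text
import numpy as np, cv2
from workcell import r
def save(img,n): cv2.imwrite('pics/'+n+'.png',img[:,:,::-1])
import functools,os,pickle
@functools.lru_cache(None)
def cal(c):
    fn='cal_'+c+'.pkl'
    if not os.path.exists(fn): pickle.dump(r.get_calibration(c),open(fn,'wb'))
    k=pickle.load(open(fn,'rb')); f=192/np.tan(np.radians(k['fov_y'])/2)
    K=np.array([[f,0,k['cx']],[0,f,k['cy']],[0,0,1]]); R=cv2.Rodrigues(np.array(k['rvec'],float))[0]
    return K,R,np.array(k['tvec'],float).ravel()
def ray(c,u,v):
    K,R,t=cal(c); d=R.T@np.linalg.inv(K)@np.array([u,v,1.]); return -R.T@t,d
def onz(c,u,v,z):
    o,d=ray(c,u,v); return o+d*(z-o[2])/d[2]
385
top 45 loose [ 0.4425 -0.3287] 31.6 385.0
697
top 45 anvil+cap [0.4356 0.0475] 93.8 697.0
697
top 45 anvdisc [0.4356 0.0475] 93.8 697.0
top 45 stand [ 0.4571 -0.1501  0.1462] 128.7 781.0
359
top 60 loose [ 0.4429 -0.3287] 18.5 359.0
664
top 60 anvil+cap [0.4363 0.0468] 61.2 664.0
664
top 60 anvdisc [0.4363 0.0468] 61.2 664.0
top 60 stand [ 0.4578 -0.1497  0.1168] 99.2 750.0
296
top 80 loose [ 0.445  -0.3304] 58.7 296.0
640
top 80 anvil+c
[... 407 characters left out ...]
44 135 130
  163 204 219 218 198 123  54  29]
 [211 188 144 125 150 166 165 165 165 168 163 153 158 150 151 163 166 160
  151 128 139 202 218 215 159  84]
 [151 119 122 154 165 165 164 168 166 167 162 164 166 163 155 162 166 163
  152 153 125 134 201 221 215 142]
 [140 108 106 148 164 165 166 167 165 167 167 165 167 166 165 167 167 157
  146 145 121 124 191 218 216 141]
 [139 130 102  97 129 156 165 166 165 167 166 167 169 165 165 160 142 143
  134 115 121 192 219 220 182 104]
 [144 154 148 140 106  88  87  98 110 123 124 122 137 138 122 114 109 105
  131 186 216 221 211 150  78  36]
 [ 36  76 153 206 219 208 198 190 167 136 129 124 120 139 178 200 206 217
  219 215 178 113  60  38  27  28]]
```

Emit:
{"api": "arm_command", "payload": {
  "series": [
    [[0.01,-0.045,0,2],[0.01,-0.045,0,2],[0.01,-0.045,0,2],[0.01,-0.045,0,2],[0.01,-0.045,0,2],[0.01,-0.045,0,2],[0.01,-0.045,0,2],[0.01,-0.045,0,2],[0.01,-0.045,0,2],[0.01,-0.045,0,2],[0.01,-0.045,0,2],[0.01,-0.045,0,2.7]]
  ],
  "grip": -1,
  "force": 20
}}

```text
clock: 3.1
eef_pos: [0.3502, -0.0425, 0.219]
tool_rot: [-3.141, 0.001, -3.141]
force: [0.9, 1.3, 0.3]
grip_width: 0.093
```

Emit:
{"api": "arm_command", "payload": {
  "series": [
    [[0.0134,-0.041,-0.01,0],[0.0134,-0.041,-0.01,0],[0.0134,-0.041,-0.01,0],[0.0134,-0.041,-0.01,0],[0.0134,-0.041,-0.01,0],[0.0134,-0.041,-0.01,0],[0.013,-0.0385,-0.01,0],[0,0,-0.03,0],[0,0,-0.03,0],[0,0,0,0]]
  ],
  "grip": -0.4
}}

```text
clock: 4.1
eef_pos: [0.4419, -0.3238, 0.0854]
tool_rot: [3.137, -0.005, 3.14]
force: [-0.3, 0.1, 0.2]
grip_width: 0.065
```

```bash
python3 - <<'E'
from m import *
o=r.observe(); print(o['eef_pos'],o['tool_rot'],o['force'],o['grip_width'],o['q'])
for c in ['side','top']:
    a=r.capture(c); l,t=(200,200) if c=='side' else (280,150)
    cv2.imwrite(f'pics/{c}1.png',cv2.resize(a[t:t+130,l:l+150,::-1],None,fx=4,fy=4,interpolation=cv2.INTER_CUBIC))
E
```

```text
[ 0.44186704 -0.32380169  0.08541059] [ 3.13749795 -0.00466113  3.140492  ] [-0.34807082  0.10741545  0.17708882] 0.0649972175418168 [-7.17404323e-01  5.23593317e-01  1.76217558e+00  3.67508890e-05
  8.62027935e-01 -2.28711446e+00]
```

View pics/side1.png

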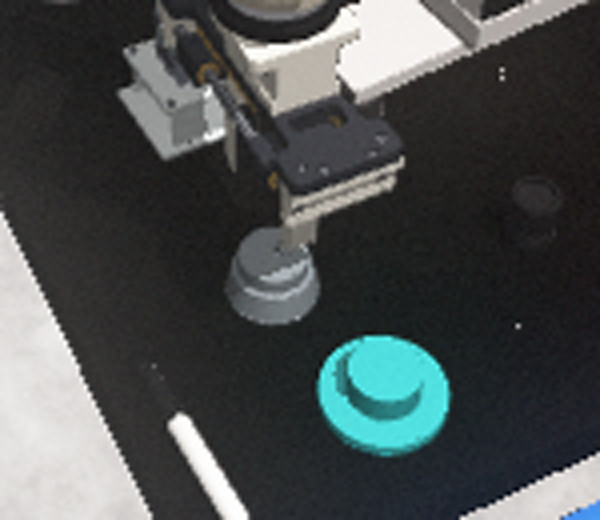

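View pics/top1.png

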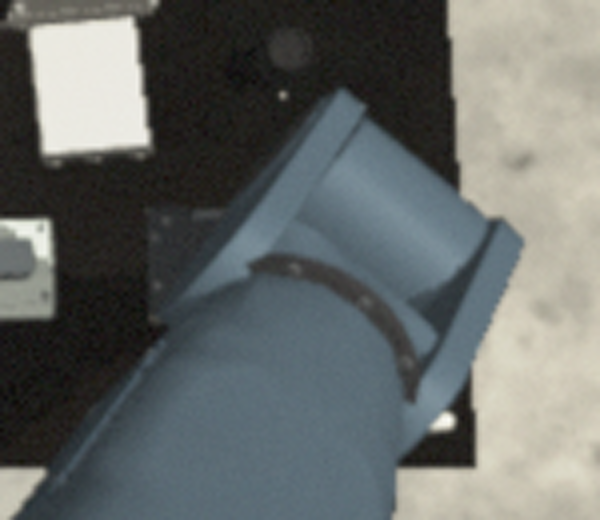

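Emit:
{"api": "arm_command", "payload": {
  "series": [
    [[0,0,0,0],[0,0,0,0]]
  ]
}}

```text
clock: 4.4
eef_pos: [0.4442, -0.3254, 0.0902]
tool_rot: [-3.14, 0.002, 3.141]
force: [0.3, -0.4, -0.2]
grip_width: 0.0653
```

Emit:
{"api": "arm_command", "payload": {
  "series": [
    [[0,0,-0.02,0],[0,0,-0.02,0],[0,0,-0.015,0],[0,0,-0.008,0],[0,0,-0.002,0],[0,0,0,0],[0,0,0,0]]
  ]
}}

```text
clock: 5.1
eef_pos: [0.4439, -0.3253, 0.0243]
tool_rot: [-3.141, 0.001, 3.141]
force: [0.7, -0.4, -0.3]
grip_width: 0.0652
```

```bash
python3 - <<'E'
from m import *
o=r.observe(); print(o['eef_pos'],o['tool_rot'],o['force'],o['grip_width'])
a=r.capture('side'); cv2.imwrite(f'pics/side2.png',cv2.resize(a[225:295,230:320,::-1],None,fx=8,fy=8,interpolation=cv2.INTER_CUBIC))
E
```

```text
[ 0.44389158 -0.32527515  0.02433499] [-3.14088270e+00  8.00569013e-04  3.14089999e+00] [ 0.70961234 -0.37990399 -0.31760243] 0.06516620121864806
```

View pics/side2.png

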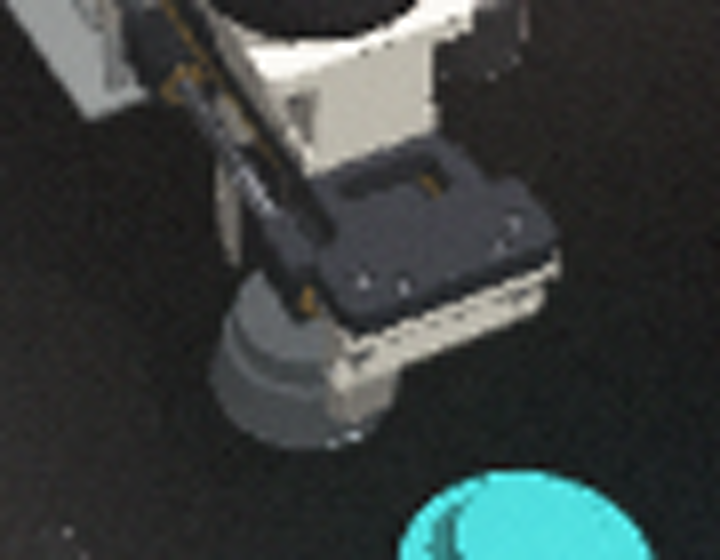

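Emit:
{"api": "arm_command", "payload": {
  "series": [
    [[0,0,0,0],[0,0,0,0],[0,0,0,0],[0,0,0,0],[0,0,0,0],[0,0,0,0]]
  ],
  "grip": 1,
  "force": 20
}}

```text
clock: 5.75
eef_pos: [0.4436, -0.3251, 0.0237]
tool_rot: [-3.141, 0.0, 3.141]
force: [0.4, -0.6, 2.1]
grip_width: 0.0476
```

Emit:
{"api": "arm_command", "payload": {
  "series": [
    [[0,0,0.01,0],[0,0,0.03,0],[0,0,0.045,0],[0,0,0.045,0],[0,0.045,0,0],[0,0.045,0,0],[0,0.045,0,0],[0,0.045,0,0],[0,0.045,0,0],[-0.006,0.045,0,0],[0,0.045,0,0],[0,0.04,0,0]]
  ]
}}

```text
clock: 6.95
eef_pos: [0.4371, 0.032, 0.1543]
tool_rot: [3.142, 0.001, 3.141]
force: [1.4, 0.4, -0.0]
grip_width: 0.047
```

Emit:
{"api": "arm_command", "payload": {
  "series": [
    [[0,0.018,-0.02,0],[0,0,-0.03,0],[0,0,0,0],[0,0,0,0],[0,0,0,0]]
  ]
}}

```text
clock: 7.45
eef_pos: [0.4383, 0.0476, 0.1049]
tool_rot: [3.142, 0.002, 3.14]
force: [-0.3, 0.9, -0.5]
grip_width: 0.0479
```

```bash
python3 - <<'E'
from m import *
o=r.observe(); print(o['eef_pos'],o['tool_rot'],o['force'],o['grip_width'])
for c in ['side','top']:
    a=r.capture(c); save(a,c+'3full'); l,t=(170,130) if c=='side' else (160,170)
    cv2.imwrite(f'pics/{c}3.png',cv2.resize(a[t:t+75,l:l+100,::-1],None,fx=8,fy=8,interpolation=cv2.INTER_CUBIC))
E
```

```text
[0.43825971 0.04763843 0.10494848] [3.14159119e+00 1.64367278e-03 3.14015844e+00] [-0.30135568  0.87107128 -0.50117931] 0.047903304496180264
```

View pics/side3.png

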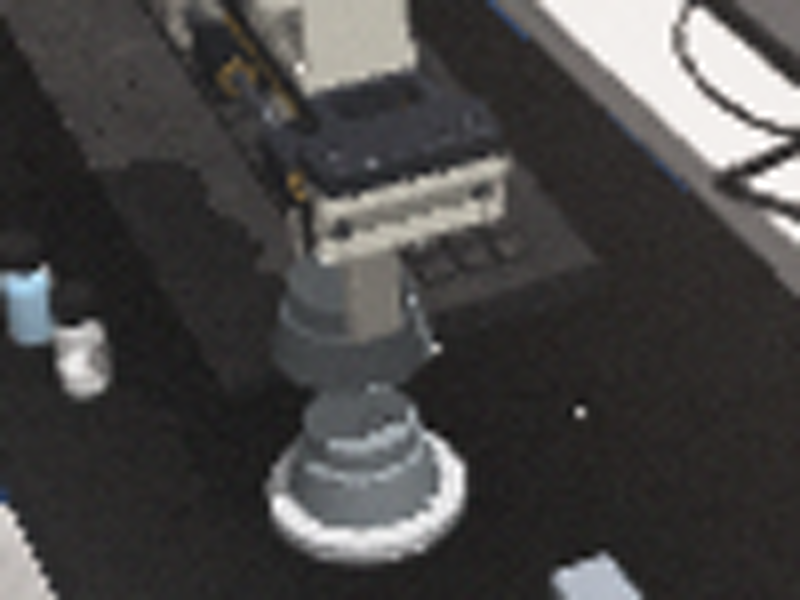

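View pics/top3.png

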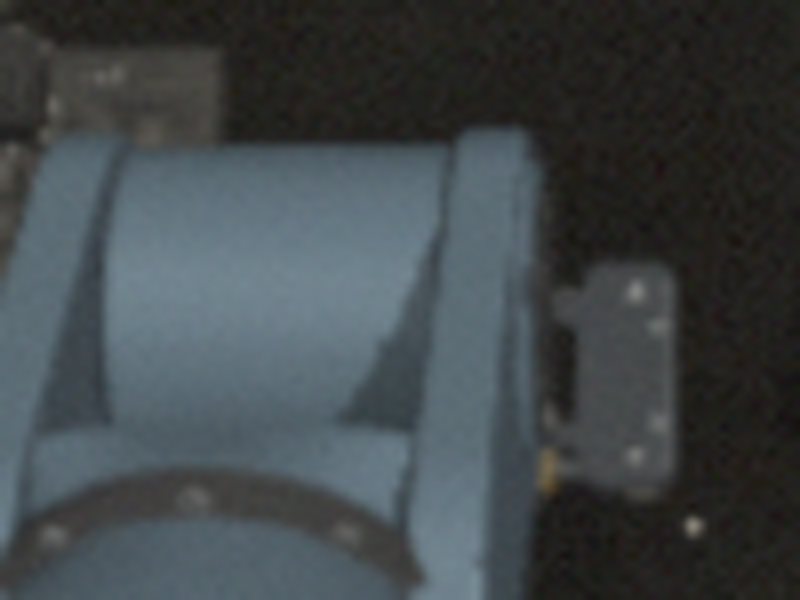

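```bash
python3 - <<'E'
from m import *
a=cv2.imread('pics/side3full.png'); l,t=185,155; F=10
z=cv2.resize(a[t:t+55,l:l+55],None,fx=F,fy=F,interpolation=cv2.INTER_CUBIC)
def dr(P,col):
    p=((proj('side',P)-[l-.5,t-.5])*F-.5); h=cv2.convexHull(p.astype(np.float32)); cv2.polylines(z,[np.round(h).astype(int)],True,col,1)
for P in capparts(.4383,.0476,.1049-.0237): dr(P,(0,255,255))
for P in capparts(.4375,.0475,.01): dr(P,(0,255,0))
for P in anvparts(.4375,.0475): dr(P,(0,0,255))
cv2.imwrite('pics/ov.png',z)
E
```

```text
(no output)
```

View pics/ov.png

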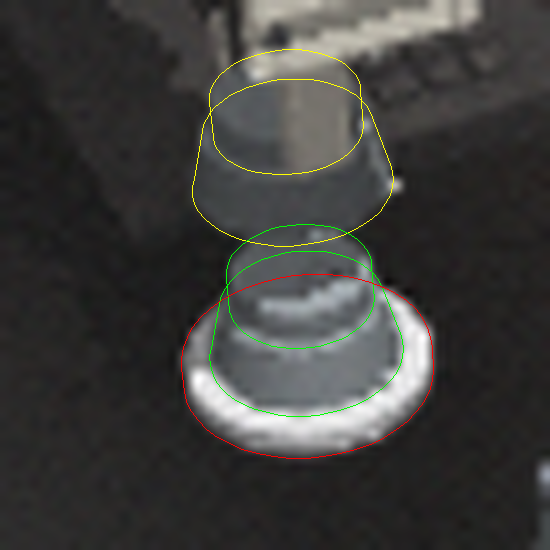

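Emit:
{"api": "arm_command", "payload": {
  "series": [
    [[-0.0006,0,-0.015,0],[0,0,-0.015,0],[0,0,-0.007,0],[0,0,-0.005,0],[0,0,-0.004,0],[0,0,0,0]]
  ]
}}

```text
clock: 8.15
eef_pos: [0.437, 0.048, 0.0576]
tool_rot: [3.142, -0.0, 3.141]
force: [-0.3, -1.0, 0.0]
grip_width: 0.0475
```

Emit:
{"api": "arm_command", "payload": {
  "series": [
    [[0,0,-0.003,0],[0,0,-0.002,0],[0,0,-0.002,0],[0,0,-0.001,0],[0,0,0,0],[0,0,0,0]]
  ]
}}

```text
clock: 8.75
eef_pos: [0.437, 0.048, 0.0497]
tool_rot: [3.142, 0.0, 3.141]
force: [0.0, -0.0, -1.1]
grip_width: 0.0475
```

Emit:
{"api": "arm_command", "payload": {
  "series": [
    [[0,0,-0.001,0],[0,0,-0.001,0],[0,0,0,0],[0,0,0,0]]
  ]
}}

```text
clock: 9.15
eef_pos: [0.4372, 0.048, 0.048]
tool_rot: [-3.142, 0.001, 3.141]
force: [-1.0, -0.5, 5.9]
grip_width: 0.0474
```

Emit:
{"api": "arm_command", "payload": {
  "series": [
    [[0,0,0,0],[0,0,0,0],[0,0,0,0],[0,0,0,0],[0,0,0.01,0],[0,0,0.03,0],[0,0,0.045,0],[0,0,0.045,0],[0,-0.045,0,0],[0,-0.045,0,0],[0,-0.045,0,0],[0,-0.045,0,0]]
  ],
  "grip": -0.4
}}

```text
clock: 10.35
eef_pos: [0.4366, -0.1337, 0.1786]
tool_rot: [-3.141, 0.001, 3.141]
force: [1.5, -0.3, -1.1]
grip_width: 0.0652
```

```bash
cat > look.py <<'E'
from m import *
import sys
tag=sys.argv[1]; spot=eval(sys.argv[2]) if len(sys.argv)>2 else None
o=r.observe(); print(o['eef_pos'],o['tool_rot'],o['force'],o['grip_width'])
out=[]
for c in ['side','top']:
    a=r.capture(c); save(a,f'{c}{tag}full')
    print(c,'spot',[(np.round(d['point'],1).tolist(),round(d['confidence'],2),onz(c,d['point'][1],d['point'][0],.060).round(4).tolist()) for d in r.mark_of('cap_loose_spot',c)][:3])
    u,v=proj(c,[.4375,.0475,.03])[0].astype(int); l,t=u-20,v-20; F=10
    z=cv2.resize(a[t:t+40,l:l+40,::-1],None,fx=F,fy=F,interpolation=cv2.INTER_CUBIC); z0=z.copy()
    def dr(P,col):
        p=((proj(c,P)-[l-.5,t-.5])*F-.5); h=cv2.convexHull(p.astype(np.float32)); cv2.polylines(z,[np.round(h).astype(int)],True,col,1)
    for P in capparts(.4375,.0475,.024): dr(P,(0,255,255))
    for P in capparts(.4375,.0475,.01)[:1]: dr(P,(0,255,0))
    for P in anvparts(.4375,.0475): dr(P,(0,0,255))
    out.append(np.hstack([z0,z]))
cv2.imwrite(f'pics/nest{tag}.png',cv2.resize(np.vstack(out),(600,600),interpolation=cv2.INTER_AREA))
E
python3 look.py a
```

```text
[ 0.43663185 -0.13365622  0.17859231] [-3.14125458e+00  9.37944103e-04  3.14120948e+00] [ 1.52168712 -0.28038102 -1.1186219 ] 0.06515478035145268
side spot [([173.3, 216.3], 0.6, [0.4534, 0.0683, 0.06])]
top spot [([218.0, 210.8], 0.91, [0.4494, 0.0551, 0.06])]
```

View pics/nesta.png

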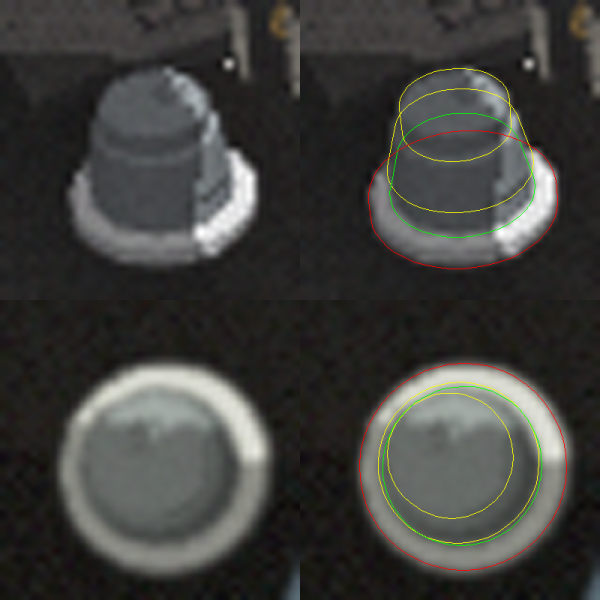

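```bash
python3 - <<'E'
from m import *
import numpy as np
for c,p0 in [('side',(.444,-.3255)),('top',(.4428,-.3283))]:
    g=cv2.cvtColor(cv2.imread(f'pics/{c}0.png'),cv2.COLOR_BGR2GRAY).astype(float)
    # sample rectified crown top, 0.5mm
    n=61; ax=(np.arange(n)-30)*.0008
    X,Y=np.meshgrid(ax,ax,indexing='ij')
    P=np.c_[(p0[0]+X).ravel(),(p0[1]+Y).ravel(),np.full(n*n,.036)]
    uv=proj(c,P).astype(np.float32); im=cv2.remap(g,uv[:,0].reshape(n,n),uv[:,1].reshape(n,n),cv2.INTER_CUBIC)
    best=[]
    for th in np.radians(np.arange(-180,180,5)):
        a=np.linspace(0,2*np.pi,40,endpoint=False)
        Q=np.c_[p0[0]+.009*np.cos(th)+.006*np.cos(a),p0[1]+.009*np.sin(th)+.006*np.sin(a),np.full(40,.036)]
        q=proj(c,Q).astype(np.float32); v=cv2.remap(g,q[:,:1],q[:,1:],cv2.INTER_LINEAR); best.append((v.mean(),np.degrees(th)))
    print(c,sorted(best)[:6])
    im=np.clip((im-120)*3 if c=='top' else (im-60)*2,0,255) 
    cv2.imwrite(f'pics/rect_{c}.png',cv2.resize(im[::-1,::-1].astype(np.uint8),None,fx=6,fy=6))
a=cv2.imread('pics/rect_side.png');b=cv2.imread('pics/rect_top.png'); cv2.imwrite('pics/rect.png',np.hstack([a,b]))
E
```

```text
side [(np.float64(153.1865234375), np.float64(0.0)), (np.float64(153.9729736328125), np.float64(-5.0)), (np.float64(154.19599609375), np.float64(5.0)), (np.float64(156.5010986328125), np.float64(10.0)), (np.float64(156.6005859375), np.float64(-10.0)), (np.float64(158.9233154296875), np.float64(14.999999999999998))]
top [(np.float64(163.3118408203125), np.float64(25.0)), (np.float64(163.364990234375), np.float64(20.0)), (np.float64(163.8463134765625), np.float64(29.999999999999996)), (np.float64(163.9326416015625), np.float64(14.999999999999998)), (np.float64(164.8338623046875), np.float64(35.0)), (np.float64(165.0294921875), np.float64(10.0))]
```

View pics/rect.png

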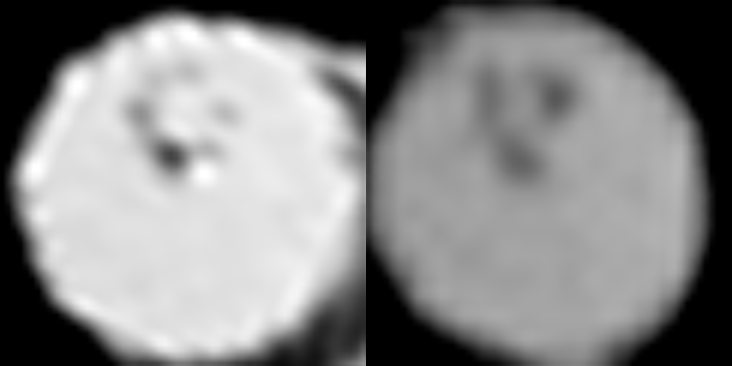

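```bash
python3 - <<'E'
from m import *
out=[]
for c in ['side','top']:
    a=cv2.imread(f'pics/{c}0.png'); u,v=proj(c,[.458,-.149,.05])[0].astype(int); l,t=u-20,v-20; F=10
    z=cv2.resize(a[t:t+40,l:l+40],None,fx=F,fy=F,interpolation=cv2.INTER_CUBIC); z0=z.copy()
    def dr(P,col):
        p=((proj(c,P)-[l-.5,t-.5])*F-.5); h=cv2.convexHull(p.astype(np.float32)); cv2.polylines(z,[np.round(h).astype(int)],True,col,1)
    X=(.458,-.149,.06)
    dr(boxpts(*X,.062,.074,.048,.0481),(0,255,0)); dr(boxpts(*X,.075,.080,0,.0001),(0,0,255)); dr(boxpts(*X,.026,.04,.048,.098),(0,255,255));dr(boxpts(*X,.026,.04,.098,.0981),(0,255,255))
    out.append(np.hstack([z0,z]))
cv2.imwrite('pics/stand.png',cv2.resize(np.vstack(out),(600,600),interpolation=cv2.INTER_AREA))
E
```

```text
(no output)
```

View pics/stand.png

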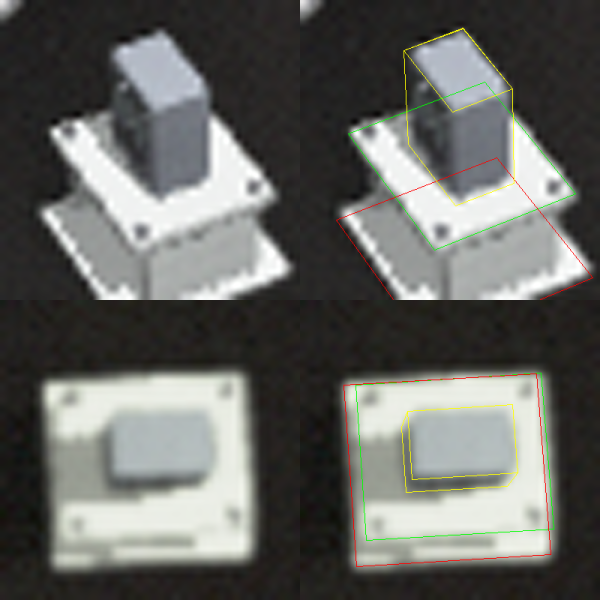

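```bash
python3 - <<'E'
from m import *
# edge-based: fit using image gradient reproduction: render piecewise-constant regions & least squares intensities
imgs={c:cv2.cvtColor(cv2.imread(f'pics/{c}0.png'),cv2.COLOR_BGR2GRAY).astype(float) for c in('side','top')}
def model(c,p,win):
    x,y,w=p
    R=[]
    base=render(c,[boxpts(x,y,w,.075,.080,0,.001)],win); pl=render(c,[boxpts(x,y,w,.062,.074,.047,.048)],win)
    bx=render(c,[boxpts(x,y,w,.026,.04,.048,.098)],win); tp=render(c,[boxpts(x,y,w,.026,.04,.0979,.098)],win)
    c_,s_=np.cos(w),np.sin(w)
    return [np.ones_like(bx),pl*(1-bx),bx*(1-tp),tp,base*(1-pl)*(1-bx)] if 1 else 0
def cost(p,cams):
    e=0
    for c in cams:
        u,v=proj(c,[.458,-.149,.06])[0].astype(int); win=(u-17,v-17,34,34)
        B=np.stack([b.ravel() for b in model(c,p,win)],1); I=imgs[c][v-17:v+17,u-17:u+17].ravel()
        s,*_=np.linalg.lstsq(B,I,rcond=None); e+=np.abs(B@s-I).mean()
    return e
for cams in (['side'],['top'],['side','top']):
    for y0 in (0.,.12):
        p0=np.array([.458,-.149,y0]); sc=np.array([.005,.005,.1])
        s=minimize(lambda q:cost(p0+q*sc,cams),np.zeros(3),method='Nelder-Mead',options=dict(initial_simplex=np.r_[[np.zeros(3)],np.eye(3)],xatol=.01,fatol=.01)); print(cams,np.round(p0+s.x*sc,4),round(s.fun,2))
E
```

```text
['side'] [ 0.459  -0.1482  0.0386] 16.78
['side'] [ 0.4588 -0.1481  0.0475] 16.79
['top'] [ 0.458  -0.1493  0.0567] 17.7
['top'] [ 0.4581 -0.1494  0.0532] 17.66
['side', 'top'] [ 0.4584 -0.149   0.0458] 35.13
['side', 'top'] [ 0.4583 -0.1492  0.046 ] 35.08
```

Emit:
{"api": "arm_command", "payload": {
  "series": [
    [[0.0217,-0.0155,0,2.6],[0,0,-0.04,0],[0,0,-0.03,0],[0,0,-0.025,0],[0,0,-0.015,0],[0,0,-0.0085,0],[0,0,0,0],[0,0,0,0]]
  ]
}}

```text
clock: 11.35
eef_pos: [0.4591, -0.1471, 0.0599]
tool_rot: [-3.141, 0.001, -3.096]
force: [0.2, -0.2, 0.4]
grip_width: 0.0651
```

```bash
python3 - <<'E'
from m import *
o=r.observe(); print(o['eef_pos'],o['tool_rot'],o['force'],o['grip_width'])
a=r.capture('side'); cv2.imwrite(f'pics/side5.png',cv2.resize(a[175:255,205:295,::-1],None,fx=7,fy=7,interpolation=cv2.INTER_CUBIC))
E
```

```text
[ 0.45908889 -0.14712206  0.05987246] [-3.14124246e+00  7.44103682e-04 -3.09616938e+00] [ 0.22785199 -0.22758768  0.44970318] 0.06507156780592857
```

View pics/side5.png

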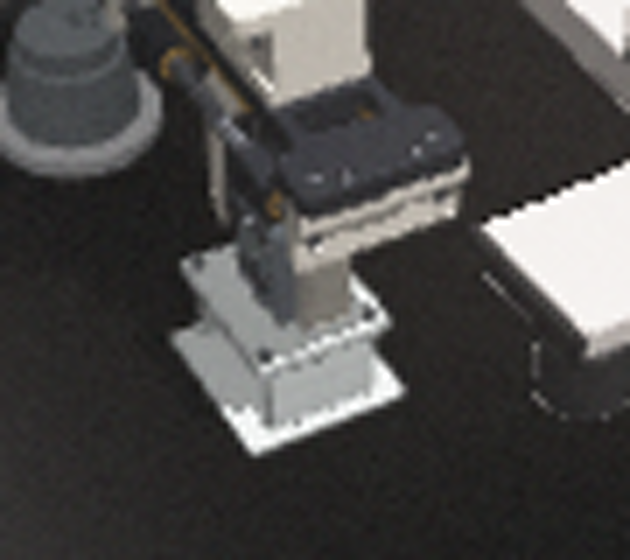

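Emit:
{"api": "arm_command", "payload": {
  "series": [
    [[0,-0.0015,0,0],[0,0,0,0],[0,0,0,0],[0,0,0,0],[0,0,0,0],[0,0,0,0],[0,0,0,0]]
  ],
  "grip": 1,
  "force": 25
}}

```text
clock: 12.1
eef_pos: [0.4587, -0.149, 0.0593]
tool_rot: [-3.141, 0.0, -3.097]
force: [-1.5, 0.1, 5.3]
grip_width: 0.0399
```

Emit:
{"api": "arm_command", "payload": {
  "series": [
    [[0,0,0.005,0],[0,0,0.01,0],[0,0,0.02,0],[0,0,0.02,0],[0,0,0.02,0],[0,0,0.02,0],[0,0,0,0],[0,0,0,0]]
  ]
}}

```text
clock: 12.9
eef_pos: [0.4585, -0.1489, 0.154]
tool_rot: [-3.141, 0.0, -3.097]
force: [0.5, -0.2, -1.3]
grip_width: 0.0397
```

```bash
python3 - <<'E'
from m import *
o=r.observe(); print(o['eef_pos'],o['tool_rot'],o['force'],o['grip_width'])
a=r.capture('side'); save(a,'side6full'); cv2.imwrite(f'pics/side6.png',cv2.resize(a[155:245,190:290,::-1],None,fx=7,fy=7,interpolation=cv2.INTER_CUBIC))
r.capture('top')
for c in('side','top'): print([(np.round(d['point'],1).tolist(),round(d['confidence'],2)) for d in r.mark_of('tip_point',c)])
x=o['eef_pos']; print(proj('side',[x[0],x[1],x[2]-.012-.038]))
E
```

```text
[ 0.45851955 -0.14893632  0.15404892] [-3.14137807e+00  3.68046299e-04 -3.09691095e+00] [ 0.45723812 -0.19805049 -1.32225693] 0.03971897512086589
[]
[]
[[244.63642733 202.15341643]]
```

View pics/side6.png

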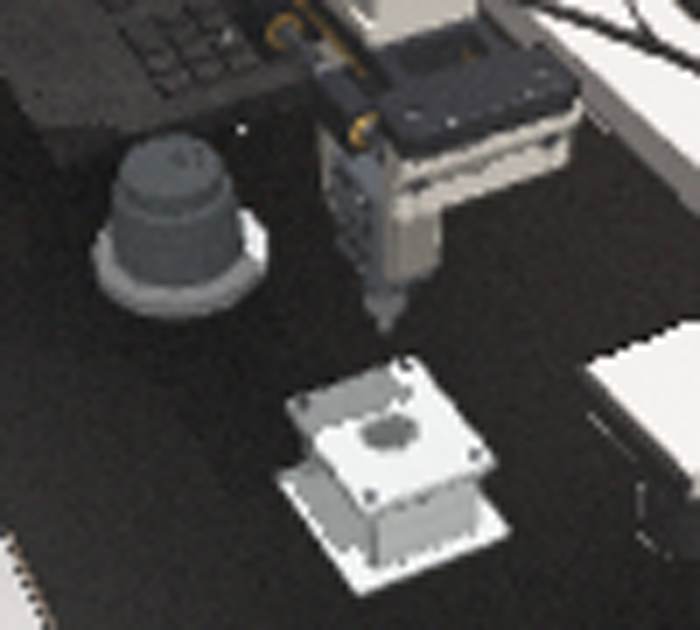

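```bash
python3 - <<'E'
from m import *
print(onz('side',185/7+190-.43,157/7+155-.43,.060))
out=[]
for c,p0 in [('side',(.4375,.0475))]:
    g=cv2.cvtColor(cv2.imread(f'pics/{c}6full.png'),cv2.COLOR_BGR2GRAY).astype(float)
    n=61; ax=(np.arange(n)-30)*.0008; X,Y=np.meshgrid(ax,ax,indexing='ij')
    uv=proj(c,np.c_[(p0[0]+X).ravel(),(p0[1]+Y).ravel(),np.full(n*n,.060)]).astype(np.float32); im=cv2.remap(g,uv[:,0].reshape(n,n),uv[:,1].reshape(n,n),cv2.INTER_CUBIC)
    lo,hi=np.percentile(im,[3,97]); im=np.clip((im-lo)/(hi-lo)*255,0,255)
    z=cv2.resize(im[::-1,::-1].astype(np.uint8),None,fx=8,fy=8); cv2.circle(z,(244,244),240,255,1); cv2.imwrite('pics/rect6.png',z)
E
```

```text
[0.44524606 0.05019063 0.06      ]
```

View pics/rect6.png

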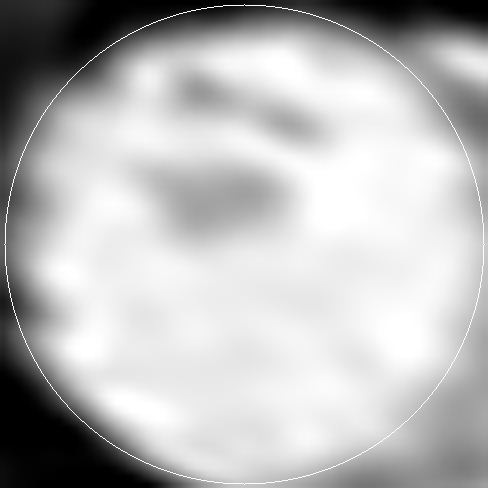

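```bash
python3 - <<'E'
from m import *
for c in('side','top'):
    r.capture(c)
    for d in r.mark_of('tilt_instrument',c)[:2]: print(c,np.round(d['point'],1),round(d['confidence'],2),onz(c,d['point'][1],d['point'][0],0).round(3))
    for d in r.look_for('tilt_instrument',c)[:2]: print(c,np.round(d['extent'],1),round(d['confidence'],2))
# candidates knob
a=cv2.imread('pics/side0.png')[30:150,150:320]; cv2.imwrite('pics/k1.png',cv2.resize(a,None,fx=4,fy=4,interpolation=cv2.INTER_CUBIC))
a=cv2.imread('pics/top0.png')[90:210,80:260]; cv2.imwrite('pics/k2.png',cv2.resize(a,None,fx=4,fy=4,interpolation=cv2.INTER_CUBIC))
E
```

```text
(no output)
```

View pics/k1.png

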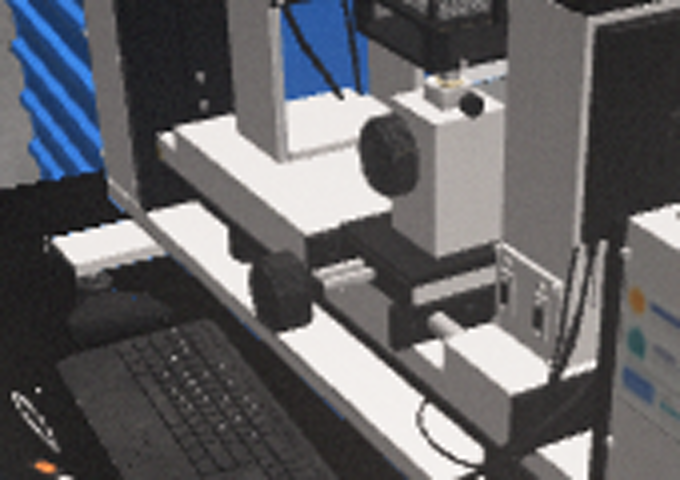

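View pics/k2.png

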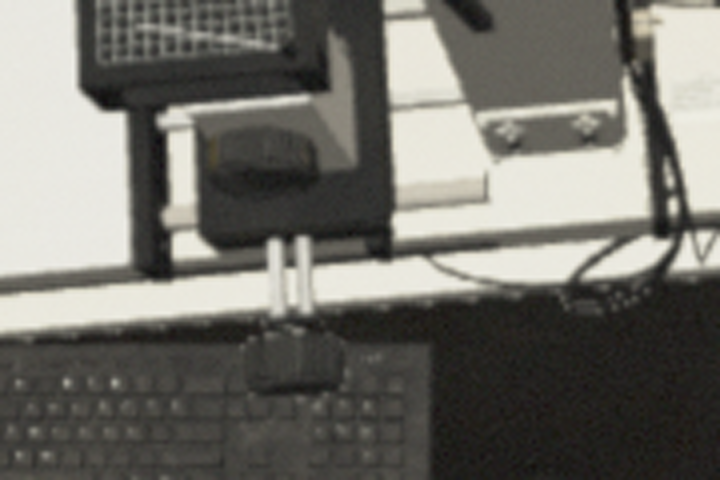

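```bash
python3 - <<'E'
from m import *
for z in(.221,.25,.283): print(z,onz('top',153.5,188,z).round(3),onz('top',166.5,187,z).round(3), onz('side',220.7,102.5,z).round(3))
E
```

```text
0.221 [0.51  0.183 0.221] [0.512 0.15  0.221] [0.546 0.232 0.221]
0.25 [0.504 0.175 0.25 ] [0.507 0.143 0.25 ] [0.527 0.179 0.25 ]
0.283 [0.498 0.166 0.283] [0.501 0.135 0.283] [0.505 0.119 0.283]
```

Emit:
{"api": "arm_command", "payload": {
  "series": [
    [[-0.0135,0.025,0,3],[0,0.035,0,4],[0,0.04,0,4],[0,0.035,0,4],[0,0.03,0,0],[0,0.02,-0.01,0],[0,0.01,-0.01,0],[0,0.003,-0.005,0],[0,0,0,0],[0,0,0,0],[0,0,0,0]]
  ]
}}

```text
clock: 14.5
eef_pos: [0.4454, 0.0483, 0.1294]
tool_rot: [-3.141, 0.0, -2.836]
force: [-1.5, -0.9, -1.6]
grip_width: 0.0397
```

```bash
python3 - <<'E'
from m import *
o=r.observe(); print(o['eef_pos'],o['tool_rot'],o['force'],o['grip_width'])
a=r.capture('side'); save(a,'side7full'); l,t=175,130;F=8
z=cv2.resize(a[t:t+75,l:l+75,::-1],None,fx=F,fy=F,interpolation=cv2.INTER_CUBIC)
x=o['eef_pos']
def pt(P,col):
    p=((proj('side',P)-[l-.5,t-.5])*F-.5)[0]; cv2.circle(z,tuple(int(round(k)) for k in p),2,col,-1); print(p/F+[l,t])
pt([x[0],x[1],x[2]-.0493],(0,0,255)); pt([.446,.049,.06],(0,255,0)); pt([x[0],x[1],.06],(255,0,255))
cv2.imwrite('pics/side7.png',z)
a=r.capture('top'); cv2.imwrite('pics/top7.png',cv2.resize(a[150:250,130:270,::-1],None,fx=5,fy=5,interpolation=cv2.INTER_CUBIC))
E
```

```text
[0.44543072 0.04831009 0.12940921] [-3.14138111e+00  4.46430408e-04 -2.83613797e+00] [-1.50355326 -0.8993054  -1.57019547] 0.03971606221417851
[216.26631488 172.87123866]
[216.78294299 177.57455033]
[216.69818724 177.7384753 ]
```

View pics/side7.png

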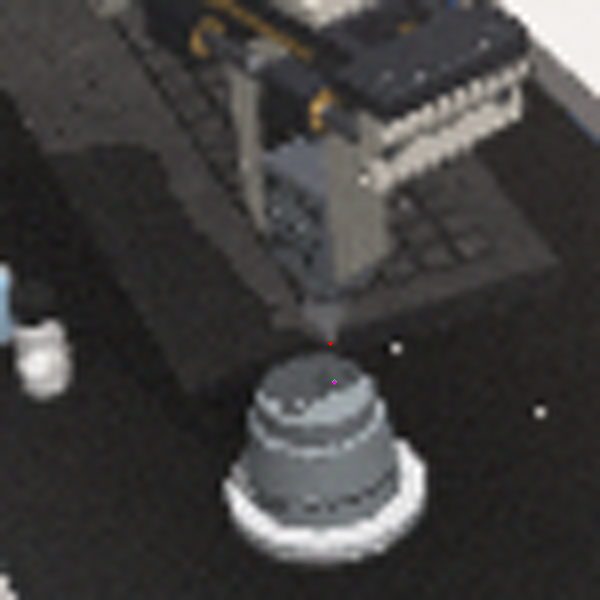

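View pics/top7.png

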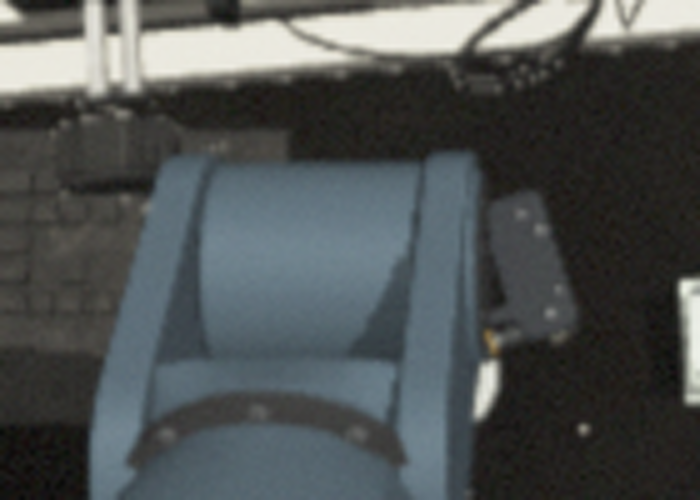

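Emit:
{"api": "arm_command", "payload": {
  "series": [
    [[0,0,-0.005,0],[0,0,-0.005,0],[0,0,-0.004,0],[0,0,-0.002,0],[0,0,0,0],[0,0,0,0]]
  ]
}}

```text
clock: 15.2
eef_pos: [0.4452, 0.049, 0.1131]
tool_rot: [-3.142, -0.0, -2.835]
force: [-0.1, -0.6, -1.9]
grip_width: 0.0398
```

Emit:
{"api": "arm_command", "payload": {
  "series": [
    [[0,0,-0.001,0],[0,0,-0.001,0],[0,0,-0.001,0],[0,0,-0.001,0],[0,0,0,0],[0,0,0,0]]
  ]
}}

```text
clock: 15.8
eef_pos: [0.4452, 0.049, 0.1092]
tool_rot: [-3.142, 0.0, -2.835]
force: [0.4, -0.4, -0.4]
grip_width: 0.0399
```

Emit:
{"api": "arm_command", "payload": {
  "series": [
    [[0,0,-0.001,0],[0,0,-0.001,0],[0,0,-0.001,0],[0,0,0,0],[0,0,0,0]]
  ]
}}

```text
clock: 16.3
eef_pos: [0.4452, 0.049, 0.1062]
tool_rot: [-3.142, 0.0, -2.835]
force: [0.7, 0.2, -0.0]
grip_width: 0.0398
```

Emit:
{"api": "arm_command", "payload": {
  "series": [
    [[0,0,-0.001,0],[0,0,-0.001,0],[0,0,0,0],[0,0,0,0],[0,0,0,0],[0,0,0,0]]
  ]
}}

```text
clock: 16.9
eef_pos: [0.4452, 0.049, 0.1042]
tool_rot: [-3.142, 0.0, -2.835]
force: [-1.0, 0.2, 2.0]
grip_width: 0.0399
```

```bash
python3 - <<'E'
from m import *
o=r.observe(); print(o['eef_pos'],o['tool_rot'],o['force'],o['wrist_torque'],o['grip_width'],o['clock'])
fz=[]
l,t=175,130;F=8
for i in range(6):
    a=r.capture('side'); fz.append(r.observe()['force'][2])
print(np.round(fz,2),np.mean(fz))
z=cv2.resize(a[t:t+75,l:l+75,::-1],None,fx=F,fy=F,interpolation=cv2.INTER_CUBIC)
save(a,'side8full'); cv2.imwrite('pics/side8.png',z)
E
```

```text
[0.44519135 0.04901606 0.1041999 ] [-3.14154330e+00  1.21326901e-04 -2.83510671e+00] [-0.98913393  0.24055591  2.01498708] [0.01998983 0.03195397 0.0003867 ] 0.03992695086772156 16.9
[2.04 1.59 1.12 1.86 2.57 2.19] 1.8948687256130885
```

View pics/side8.png

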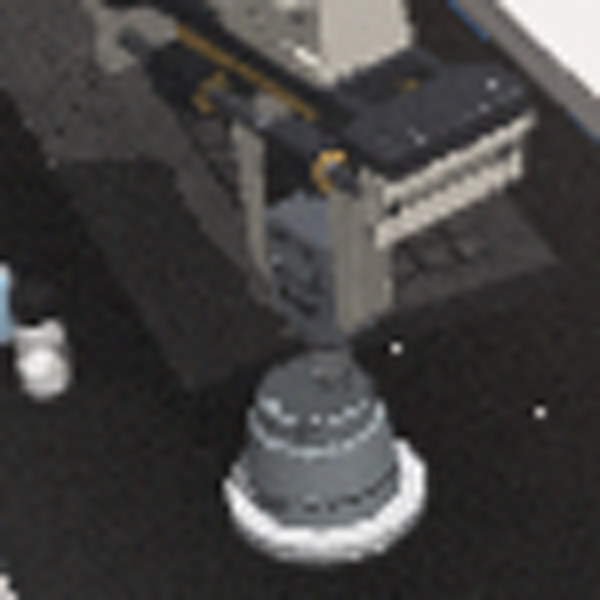

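```bash
python3 - <<'E'
from m import *
print(r.close_job()); o=r.observe(); print(o['eef_pos'],o['force'],o['grip_width'],o['clock'])
E
```

```text
the job is handed in; nothing more can be done
None
the job is handed in; nothing more can be done
```

I nested the loose cap over the cap on the anvil and let it go. I then lifted the gauge out of its stand and handed the job in while holding it upright, its tip pressed on the ringed spot. I never moved near the vials or the lens. The system reports no verdict, so success is judged only from my own checks.

- **Nesting:** contact came at a tool height of 48.0 mm, against 47.7 mm expected when fully nested. The outlines drawn over both camera pictures afterwards matched the nested position to about 1 mm.
- **Press:** first contact was at a tool height of 109 mm, and the final height was 104.2 mm, so the tip is pushed in about 5 mm. The average vertical reading was +1.9 N. Adding back the gauge's weight of about 1.6 N gives roughly 3.5 N, which is the halfway force. Readings varied by about ±0.7 N.
- **Position and tilt:** the tool stood at (0.4452, 0.0490) m, with the spot estimated at about (0.446, 0.049) m. Tilt was below 0.001 rad, the gripper width was steady at 39.9 mm, and the clock was at about 17 s.

**Checks that disagreed or failed:**
- The trained network's spot readings were off: side camera (0.453, 0.068) m, top camera (0.449, 0.055) m. I used the ring as seen in the straightened pictures instead.
- The network never found the gauge tip, so I took its position from the grasp geometry. That matched the side picture within half a pixel.
- After pressing, I checked the tip only in the side picture, because the arm blocked the top view.
- I did not re-measure the vials and lens at the end.

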